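Set up a test cartridge and colour chart on the sloped viewer and take the picture

ROBOT

A 7-joint arm with a two-finger parallel gripper is mounted at the origin on the work surface. World frame = base frame: x ahead of the robot, y to its left, z up, the work surface at z = 0. Lengths are in m, angles in rad, forces in N, time in s.
With the tool pointing down it reaches from about 0.4 to 0.85 m from the base axis. Payload 10.4 kg.
Tool frame: the origin (TCP) lies on the centre line of the jaws, within the pads' length; the fingertips stand r.finger_overhang ahead of it and the grasp point (between the pads) lies 5 mm behind it (r.finger_overhang is the distance from the TCP to the fingertips, in m); z points along the fingers, y is the line along which they close (so a half turn about z gives the same grasp; the last joint's range is limited). The gripper opens to 87 mm and grips with 3 to 60 N. Pads are 19 mm wide; open, the fingers measure 117 mm over their backs; the gripper's body (75 mm by 190 mm) begins 51 mm behind the grasp point.
Start: joints at [1.125, 0.332, -0.065, 1.46, 0.022, 1.35, -0.088], TCP at [0.256, -0.57, 0.237] pointing down, gripper open.
Joint ranges: [-2.6, 2.6], [-0.5, 2.12], [-1.47, 1.34], [0.16, 2.42], [-1.27, 4.41], [0.06, 2.06], [-2.6, 2.6]. Speed limits (rad/s): [2.22, 2.22, 2.79, 2.79, 3.14, 3.14, 3.14].

INTERFACE

Orientations are given as a unit quaternion [x, y, z, w].
In Python, from bench import read_state, viewer, r gives the robot as it stands.
- The arm moves only by the tool carry_out, never from a script. Its argument "moves" is a list of rows, each a list of 6 numbers: the shift along the tool's x, y, z in units of 40 mm (1.0 is 40 mm), then the turn, a rotation vector about the tool's x, y, z in units of 8 degrees (1.0 is 8 degrees). A call has 1 to 20 rows; each row shifts and turns the commanded pose from where the row before left it, along the tool's axes as they then stand; what a row does not reach is not made up. A row lasts 1/8 s, in which the tool goes at most 62.5 mm and 10.7 degrees, less where a joint would pass 70% of its speed; a pose out of reach is approached as far as the arm can. A call is refused whole if a number of a shift passes 1 or a number of a turn 1, either way. A call with a gripper value outside its range is refused whole. "fingers" is the finger opening in mm, from 0 to 87, set as the call begins (left out, the last holds). The fingers move at their own pace and stop on an object; "force" is the grip in N (left out, the last holds). Time passes only in rows, so rows that do not move let the fingers close. It gives the time, the measured TCP pose, the force, the opening and the grip force at its end, in the units of the state.
- read_state(): the state, without advancing time (a new reading comes with each control period).
- viewer.camera(name): name is "scene" or "top" or "wrist"; returns a dict with "pixels" (400x640x3 uint8, red, green, blue), "range_z" (400x640 float32, m along the optical axis (not along the pixel's ray), 0 where there is no reading), "fx", "fy", "cx", "cy" (pixels), "xyz" and "orientation" of the camera in the world. Camera axes: x right, y down, z forward; pixel columns grow to the right and rows downward; lengths in m; the calibration is good to about 2 mm. A picture is of the moment at which its call begins.
- r.close_job(): hands the job in; it is judged then, once.
The state is a dict: "time": time; "joint_positions": joint angles; "joint_vel": joint speeds; "joint_torque": joint torques, N m; "ee_pos": TCP position; "eef_rot": TCP orientation; "ft_force": force on the tool from outside, world axes, zero at the start; "torque": the same for the moment, N m; "width": finger opening in m; "grip_force": force on a finger pad.
Only numpy, scipy, OpenCV 4.12 (cv2) and the standard library are available. Lean on these libraries where they do the work, as an engineer would, in place of code of your own. Each camera call takes 0.05 s, during which the arm holds its last target. There are 200 camera calls.

TASK

Photograph the finished test: take the blue-topped cartridge and the colour chart out of the rack and lean each flat against the lit sloped panel, the cartridge at the wide window and the chart, swatches towards the camera, at the narrow window, each centred on its window with its bottom edge standing on the ledge. When both stand there by themselves, press the red plunger of the camera release down to its stop and let it come back up. Don't drop or tip over the two parts, and leave the white-topped cartridge, bottle, tip box and tube rack alone.

Things in the scene. Friction and masses are not known exactly. Their poses are not given: they have to be found in the camera images.
- cartridge_mid (a point): centre of the test cartridge to photograph: flat white plastic, 10 mm thick (its x), 66 mm wide (its y), 108 mm tall (its z), its upper 36 mm a bright blue grip; pink and yellow wells below, seen alike from both faces; 60 g nominal. It stands upright in one of the three slots of the rack.
- chart_mid (a point): centre of the colour chart: flat dark grey plate, 8 mm thick (x), 54 mm wide (y), 108 mm tall (z), with coloured swatches and a white label on its +x face only; 50 g nominal. It stands upright in another slot of the rack, swatches to the rack's +x side.
- chart_face (a point): middle of the chart's swatch face, 4 mm from chart_mid along the chart's +x
- spare_mid (a point): centre of a second cartridge, same size, with a white grip: a bystander that stays in the third slot
- rack: fixed blue-green rack, 166 mm (x) by 90 mm (y), origin at the centre of its underside on the bench. Three slots 50 mm apart along its x (at x = -50, 0 and 50 mm), each 13 mm by 72 mm inside; slot floor 8 mm above the bench, slot walls up to 40 mm above the bench. What stands where changes.
- panel: fixed lit panel, 236 mm long, face leaning back 22 degrees from vertical; 14 mm thick, reaching 62 mm up the slope, so parts 108 mm tall stick out 46 mm above it. Origin where face meets ledge, mid-length, 34 mm above the bench; x square out of the face towards the camera, y along the ledge, z up the slope. Ledge square to the face, 24 mm deep, closed in front by a lip 6 mm high.
- station: fixed base of panel and camera, origin on the bench below the panel's origin; x points from panel to camera. The camera sits on a post 235 mm out along x, 56 mm wide, its top 140 mm above the bench.
- sample_window (a point): foot of the wide lit window (100 mm wide) on the panel: on the line where face meets ledge, half-way along the window, 61 mm along +y from the panel's origin. Axes as the panel's.
- reference_window (a point): the same for the narrow lit window (64 mm wide), 67 mm along -y from the panel's origin. Axes as the panel's. Nothing stands between the two windows.
- shutter_top (a point): middle of the top of the red mushroom head (38 mm diameter, upper flat 24 mm) of the camera release, about 52 mm above the bench when up; the head goes straight down. Fixed grey base 62 mm square.
- shutter (a joint): travel of the red plunger: 0 up, 0.010 m fully down on its stop. Spring: about 2.5 N to start, 8 N at the stop; it returns by itself.
- bottle_mid (a point): centre of a brown glass bottle, 62 mm diameter, 125 mm tall: bystander
- tipbox_mid (a point): centre of a blue pipette tip box with pale lid, 85 x 120 x 58 mm: bystander
- tuberack_mid (a point): centre of an orange tube rack, 60 x 130 x 36 mm: bystander

How it is judged:
On the way, in this order (a step that is already met when the one before it is completed fails the run):
1. one of the two (cartridge at the wide window or chart at the narrow window) leans flat against the panel on the ledge, let go (((x of cartridge_mid in the frame of sample_window between 0.002 and 0.011 m and y of cartridge_mid in the frame of sample_window between -0.014 and 0.014 m and z of cartridge_mid in the frame of sample_window between 0.049 and 0.059 m and angle between the z axis of cartridge_mid and the z axis of sample_window, either way round below 0.1 rad and angle between the x axis of cartridge_mid and the x axis of sample_window, either way round below 0.12 rad and contact force between the fingers and cartridge below 0.05 N) or (x of chart_mid in the frame of reference_window between 0.001 and 0.01 m and y of chart_mid in the frame of reference_window between -0.014 and 0.014 m and z of chart_mid in the frame of reference_window between 0.049 and 0.059 m and angle between the z axis of chart_mid and the z axis of reference_window, either way round below 0.1 rad and angle between the x axis of chart_mid and the x axis of reference_window, either way round below 0.12 rad and contact force between the fingers and chart below 0.05 N and x of chart_face in the frame of reference_window above 0.0055 m))), for 0.2 s.
2. both lean flat against the panel at their own windows, let go (x of cartridge_mid in the frame of sample_window between 0.002 and 0.011 m and y of cartridge_mid in the frame of sample_window between -0.014 and 0.014 m and z of cartridge_mid in the frame of sample_window between 0.049 and 0.059 m and angle between the z axis of cartridge_mid and the z axis of sample_window, either way round below 0.1 rad and angle between the x axis of cartridge_mid and the x axis of sample_window, either way round below 0.12 rad and contact force between the fingers and cartridge below 0.05 N and x of chart_mid in the frame of reference_window between 0.001 and 0.01 m and y of chart_mid in the frame of reference_window between -0.014 and 0.014 m and z of chart_mid in the frame of reference_window between 0.049 and 0.059 m and angle between the z axis of chart_mid and the z axis of reference_window, either way round below 0.1 rad and angle between the x axis of chart_mid and the x axis of reference_window, either way round below 0.12 rad and contact force between the fingers and chart below 0.05 N and x of chart_face in the frame of reference_window above 0.0055 m), for 0.2 s.
3. the red plunger is pressed down to its stop (at least 9 of 10 mm) (all of step 2 and value of joint shutter above 0.009 m), for 0.1 s.
At the end, for the whole second after the job is handed in: Cartridge at the wide window, chart at the narrow one (swatches to camera): within 14 mm of the window's middle, standing on the ledge (5 mm), flat on the panel (6 mm, about 6 degrees), released, at rest; plunger up again (2 mm); white-topped cartridge still in its slot (15 mm) (all of step 2 and value of joint shutter below 0.002 m and linear speed of each of cartridge, chart below 0.01 m/s and distance of spare_mid from where it was at the start of the episode below 0.015 m); the robot touches nothing.
It fails at once if the camera release is pressed before the cartridge and the chart both stand on the panel (value of joint shutter above 0.005 m and not ((x of cartridge_mid in the frame of sample_window between 0.002 and 0.011 m and y of cartridge_mid in the frame of sample_window between -0.014 and 0.014 m and z of cartridge_mid in the frame of sample_window between 0.049 and 0.059 m and angle between the z axis of cartridge_mid and the z axis of sample_window, either way round below 0.1 rad and angle between the x axis of cartridge_mid and the x axis of sample_window, either way round below 0.12 rad and contact force between the fingers and cartridge below 0.05 N) and (x of chart_mid in the frame of reference_window between 0.001 and 0.01 m and y of chart_mid in the frame of reference_window between -0.014 and 0.014 m and z of chart_mid in the frame of reference_window between 0.049 and 0.059 m and angle between the z axis of chart_mid and the z axis of reference_window, either way round below 0.1 rad and angle between the x axis of chart_mid and the x axis of reference_window, either way round below 0.12 rad and contact force between the fingers and chart below 0.05 N and x of chart_face in the frame of reference_window above 0.0055 m))).
It fails at once if the cartridge or the chart is dropped (faster than 0.5 m/s while not held) ((contact force between the fingers and cartridge below 0.05 N and linear speed of cartridge above 0.5 m/s) or (contact force between the fingers and chart below 0.05 N and linear speed of chart above 0.5 m/s)).
It fails at once if the cartridge or the chart tips over or is laid down (more than 63 degrees from upright) (angle between any of cartridge_mid, chart_mid's own z axis and vertical above 1.1 rad).
It fails at once if the white-topped cartridge is taken from its slot or disturbed (over 15 mm) (distance of spare_mid from where it was at the start of the episode above 0.015 m).
It fails at once if the bottle, tip box or tube rack is pushed more than 20 mm (distance of any of bottle_mid, tipbox_mid, tuberack_mid from where it was at the start of the episode above 0.02 m).
It also fails if it takes over 58 s, if anything falls off the work surface, if the arm or the gripper's body presses on something with over 40 N, if the wrist force passes 120 N, or if a joint passes its speed limit or range.

## Working session

There is one attempt and no reset: what is moved stays moved. The work goes in short steps, Python scripts to look and compute and a tool call to move; the robot and the scene stay as the last step left them, time stands still between calls to the robot, and variables do not carry over. Pictures are saved under pics/ and viewed, at most 10 in all, crops included, and the job is handed in when it is done.

Besides the shell and the picture viewer there is one more tool, called after "Call:" by a JSON object that holds its "api" and its "payload". carry_out: Moves the arm, as the interface text tells. Its arguments: {"type":"object","properties":{"moves":{"type":"array","items":{"type":"array","items":{"type":"number"}}},"fingers":{"type":"number"},"force":{"type":"number"}},"required":["moves"]}

```bash
mkdir -p pics
python3 - <<'E'
from bench import read_state, viewer, r
import cv2,numpy as np,pickle
s=read_state(); print(s['time'],s['ee_pos'],s['eef_rot'],s['width'],r.finger_overhang)
for n in ['scene','top']:
    c=viewer.camera(n); pickle.dump(c,open(f'pics/{n}0.pkl','wb')); cv2.imwrite(f'pics/{n}0.png',c['pixels'][:,:,::-1]); print(n,c['xyz'],c['orientation'],c['fx'],c['cx'],c['cy'])
E
```

```text
0.0 [ 0.25627516 -0.56964462  0.23578326] [ 9.77737088e-01  2.09832569e-01 -1.94185755e-04 -6.65477582e-04] 0.08688250760891253 0.014
scene [ 1.23138115 -0.78802185  1.08728677] [ 0.88228808  0.28980089 -0.12360041 -0.34972294] 409.91890832624773 318.98453493653363 197.66984577423167
top [ 0.34671114 -0.01394179  1.32837174] [ 0.73866221 -0.66603035  0.06825145 -0.0782525 ] 476.4155327589784 325.4642813345048 199.7550886367144
```

View pics/scene0.png

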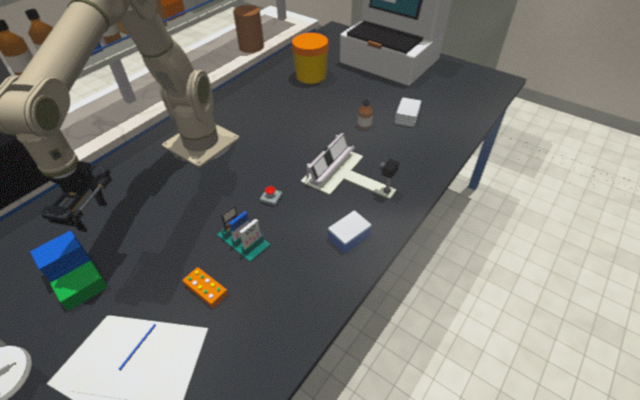

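View pics/top0.png

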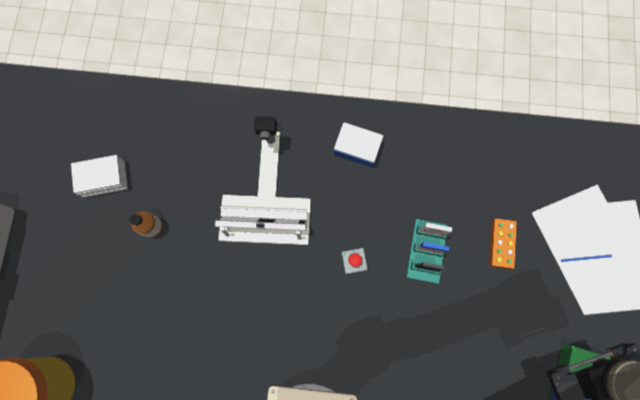

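The scene view shows the rack at about (245,235), the panel at (335,165), the release at (270,193) and the tube rack at (205,287). In the top view, from far to near, the rack at (428,250) holds the white, blue and dark parts. The release is at (355,260) and the panel at (265,222), with its camera on the +x side at (265,125).

```bash
cat > h.py <<'E'
import numpy as np,cv2,pickle
from scipy.spatial.transform import Rotation as R
def cloud(c):
    z=c['range_z'];v,u=np.mgrid[:z.shape[0],:z.shape[1]]
    p=np.dstack([(u-c['cx'])/c['fx']*z,(v-c['cy'])/c['fy']*z,z])
    return p@R.from_quat(c['orientation']).as_matrix().T+c['xyz']
def rect(p):
    (c,(w,h),a)=cv2.minAreaRect((p[:,:2]*1000).astype(np.float32)); return np.round(c,1),np.round((w,h),1),round(a,1)
E
python3 - <<'E'
from h import *
c=pickle.load(open('pics/top0.pkl','rb'));P=cloud(c);hsv=cv2.cvtColor(c['pixels'],cv2.COLOR_RGB2HSV)
H,S,V=[hsv[...,i].astype(int) for i in range(3)];X,Y,Z=[P[...,i] for i in range(3)]
v,u=np.mgrid[:400,:640]
def box(a,b,cc,d): return (u>a)&(u<b)&(v>cc)&(v<d)
def rep(n,m):
    q=P[m]; print(n,len(q),'rect',rect(q),'med',np.round(np.median(q,0),3),'z',np.round(np.percentile(q[:,2],[2,98]),3))
b=box(395,465,210,290)
rep('rack green',b&(H>70)&(H<95)&(S>80)&(Z<.055))
rep('tops',b&(Z>.09))
rep('blue',b&(H>100)&(H<125)&(S>120)&(Z>.09))
rep('white',b&(S<60)&(V>150)&(Z>.09))
rep('dark',b&(V<90)&(Z>.09))
rep('red',box(335,375,240,280)&((H<8)|(H>172))&(S>150)&(Z>.03))
rep('shbase',box(335,375,240,280)&(V>90)&(Z>.008))
b=box(205,325,190,255)
rep('station',b&(V>150)&(Z<.025)&(Z>-.01)); rep('panel top',b&(Z>.07)); 
rep('beam',box(250,285,140,190)&(V>150)&(Z<.03))
rep('cam',box(250,282,112,135)&(Z>.1))
sc=pickle.load(open('pics/scene0.pkl','rb'))['pixels']
a=cv2.resize(sc[195:265,205:285],(400,350),interpolation=3);d=cv2.resize(sc[125:205,295:405],(480,350),interpolation=3)
t=c['pixels'];e=cv2.resize(t[185:250,210:320],(440,260),interpolation=3);f=cv2.resize(t[210:290,395:475],(260,260),interpolation=3)
im=np.zeros((600,800,3),np.uint8);im[:330,:380]=a[:330,:380];im[:330,380:]=d[:330,:420];im[335:595,:440]=e;im[335:595,450:710]=f
cv2.imwrite('pics/crop1.png',im[:,:,::-1])
E
```

```text
rack green 1382 rect (array([ 511.3, -276.2]), array([ 94.8, 171.1]), 84.9) med [ 0.493 -0.264  0.01 ] z [-0.     0.042]
tops 422 rect (array([ 430.1, -186.4]), array([116.7, 365. ]), 43.5) med [ 0.511 -0.271  0.116] z [0.091 1.328]
blue 141 rect (array([ 444.5, -152. ]), array([ 42.4, 335.6]), 28.1) med [ 0.509 -0.273  0.116] z [0.096 0.12 ]
white 122 rect (array([ 471.3, -151.5]), array([ 47.5, 368.1]), 34.8) med [ 0.559 -0.279  0.116] z [0.106 0.123]
dark 75 rect (array([ 420.6, -179.4]), array([ 98.3, 348.8]), 39.8) med [ 0.458 -0.266  0.114] z [0.091 1.328]
red 128 rect (array([459.7, -76.4]), array([31.8, 30.6]), 50.3) med [ 0.46  -0.076  0.052] z [0.046 0.057]
shbase 520 rect (array([461. , -76.5]), array([62. , 62.2]), 15.7) med [ 0.459 -0.076  0.024] z [0.017 0.055]
station 2327 rect (array([558.3, 192.6]), array([147. , 265.9]), 3.4) med [0.525 0.182 0.011] z [0.003 0.017]
panel top 726 rect (array([489.4, 115.3]), array([359.8, 136.8]), 63.0) med [0.524 0.175 0.089] z [0.072 1.328]
beam 814 rect (array([708.3, 193.9]), array([146.8,  51.8]), 3.5) med [0.704 0.193 0.011] z [0.005 0.016]
cam 403 rect (array([571.6, 110.7]), array([510.4,  62.1]), 22.1) med [0.779 0.195 0.139] z [0.109 0.146]
```

View pics/crop1.png

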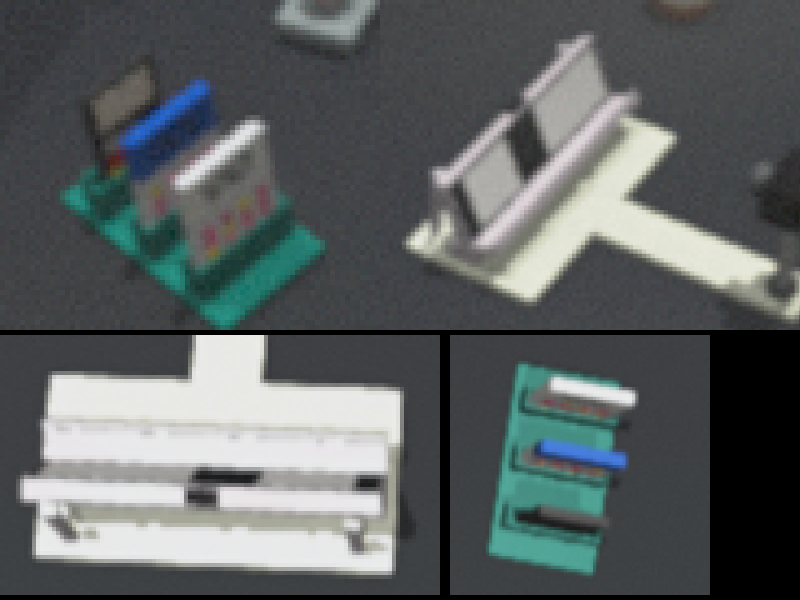

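The crop shows the chart's label and swatches facing the scene camera, which is world +x. The panel has its wide window on the left (+y) and its narrow one on the right. Next I refine the rack yaw and the panel plane.

Run:
```python
from h import *
c=pickle.load(open('pics/top0.pkl','rb'));P=cloud(c);hsv=cv2.cvtColor(c['pixels'],cv2.COLOR_RGB2HSV)
H,S,V=[hsv[...,i].astype(int) for i in range(3)];X,Y,Z=[P[...,i] for i in range(3)]
v,u=np.mgrid[:400,:640]
ok=c['range_z']>.1
def box(a,b,cc,d): return ok&(u>a)&(u<b)&(v>cc)&(v<d)
print('bench z',np.median(Z[box(380,400,200,300)]))
for n,x in(('w',.559),('b',.509),('d',.458)):
    q=P[box(395,465,210,290)&(Z>.105)&(abs(X-x)<.015)]; print(n,len(q),rect(q),np.round(np.median(q,0),4))
q=P[box(395,465,205,295)&(H>70)&(H<95)&(S>80)&(Z<.02)];print('rackbase',rect(q),np.percentile(q[:,2],[5,50]))
b=box(205,325,190,255)
q=P[b&(V>150)&(Z<.02)&(Z>-.005)];print('stbase',rect(q))
q=P[b&(Z>.08)];print('paneltop',rect(q),np.percentile(q[:,2],[50,98]))
q=P[box(250,282,112,135)&(Z>.1)];print('cam',rect(q))
def plane(p):
    for _ in range(6):
        m=p.mean(0);n=np.linalg.svd(p-m)[2][2];d=(p-m)@n;p=p[abs(d)<max(.002,1.5*d.std())]
    return n*np.sign(n[0]),m,len(p),d.std()
for nm in('top','scene'):
    c=pickle.load(open(f'pics/{nm}0.pkl','rb'));P2=cloud(c);x,y,z=[P2[...,i] for i in range(3)]
    m=(c['range_z']>.1)&(x>.5)&(x<.575)&(y>.09)&(y<.29)&(z>.04)&(z<.085)
    if nm=='top': m&=(x>.525)
    n,mm,k,s=plane(P2[m]);print(nm,'n',n.round(3),'tilt',np.degrees(np.arcsin(n[2])),'yaw',np.degrees(np.arctan2(n[1],n[0])),mm.round(4),k,s)
    mb=(c['range_z']>.1)&(x>.3)&(x<.4)&(abs(y)<.1);print('bench',np.median(z[mb]))
```

```text
bench z 0.0006542557180613251
w 125 (array([ 559.9, -279.5]), array([66.2, 11.1]), 85.8) [ 0.5596 -0.2778  0.1157]
b 125 (array([ 510.6, -274.7]), array([66.7, 11.2]), 85.3) [ 0.5099 -0.2734  0.1159]
d 80 (array([ 460.8, -270.1]), array([53.6,  8.4]), 84.4) [ 0.4605 -0.2694  0.117 ]
rackbase (array([ 511.3, -276.2]), array([ 94.8, 171.1]), 84.9) [0.00198779 0.00870017]
stbase (array([558.3, 192.6]), array([147. , 265.9]), 3.4)
paneltop (array([519.9, 181.9]), array([ 30.5, 232.8]), 3.5) [0.08937655 0.0954386 ]
cam (array([781.2, 197. ]), array([49.6, 56.6]), 2.1)
top n [0.707 0.024 0.707] tilt 45.00272901678879 yaw 1.9135320420174866 [0.5535 0.1915 0.0548] 234 0.0022816767881635573
bench 0.0008625779348097051
scene n [0.909 0.054 0.414] tilt 24.452171361204336 yaw 3.369743402124713 [0.5365 0.1867 0.0645] 237 0.0012607495077674759
bench -0.0006889171792350268
```

Call:
{"api": "carry_out", "payload": {"moves": [[0,0,0,0,0,-0.95],[0,0,0,0,0,-0.95],[0,0,0,0,0,-0.95],[0,0,0,0,0,-0.95],[0,0,0,0,0,-0.95],[0,0,0,0,0,-0.95],[0,0,0,0,0,-0.95],[0,0,0,0,0,-0.95],[0.79,0.57,0.19,0,0,0],[0.79,0.57,0.19,0,0,0],[0.79,0.57,0.19,0,0,0],[0.79,0.57,0.19,0,0,0],[0.79,0.57,0.19,0,0,0],[0.79,0.57,0.19,0,0,0],[0.79,0.57,0.19,0,0,0],[0.79,0.57,0.19,0,0,0],[0.79,0.57,0.19,0,0,0],[0.79,0.57,0.19,0,0,0],[0,0,0,0,0,0],[0,0,0,0,0,0]], "fingers": 32, "force": 15}}

```text
time: 2.6
ee_pos: [0.5106, -0.2754, 0.1603]
eef_rot: [0.737, 0.676, -0.0, -0.0]
ft_force: [0.0, -0.4, -0.4]
width: 0.0318
grip_force: 0.0
```

```bash
cat >> h.py <<'E'
def togo(s,pos,mat=None):
    A=R.from_quat(s['eef_rot']);B=R.from_matrix(mat) if mat is not None else A
    print('turn(tool units)',np.round(np.degrees((A.inv()*B).as_rotvec())/8,2),'shift now-axes',np.round(A.inv().apply(np.array(pos)-s['ee_pos'])/.04,2),'shift new-axes',np.round(B.inv().apply(np.array(pos)-s['ee_pos'])/.04,2))
def down(yaw,tilt=0):  # tool x=+Y-ish, y=+X-ish, z down; tilt leans like panel
    y,t=np.radians(yaw),np.radians(tilt)
    n=np.array([np.cos(y)*np.cos(t),np.sin(y)*np.cos(t),np.sin(t)]);x=np.array([-np.sin(y),np.cos(y),0]);return np.c_[x,n,np.cross(x,n)]
O=np.array([.547,.183,.034]);YAW=3.4
def panel(x,y,z):  # panel coords -> world
    M=down(YAW,22); return O+M@np.array([y,x,-z])
E
python3 - <<'E'
from h import *
from bench import read_state,viewer
s=read_state();togo(s,[.5103,-.2742,.093],down(-5))
c=viewer.camera('wrist');cv2.imwrite('pics/w1.png',c['pixels'][:,:,::-1]);pickle.dump(c,open('pics/w1.pkl','wb'))
E
```

```text
turn(tool units) [-0.01  0.    0.  ] shift now-axes [ 0.03 -0.01  1.68] shift new-axes [ 0.03 -0.01  1.68]
```

View pics/w1.png

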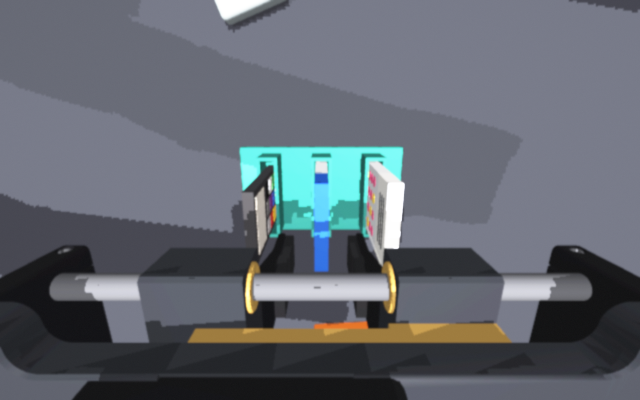

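The wrist view shows the blue edge at column 321, centred between the fingers, and the neighbours are clear. I descend and grip.

Call:
{"api": "carry_out", "payload": {"moves": [[0.03,0,0.42,0,0,0],[0,0,0.42,0,0,0],[0,0,0.42,0,0,0],[0,0,0.42,0,0,0],[0,0,0,0,0,0],[0,0,0,0,0,0]]}}

```text
time: 3.4
ee_pos: [0.5114, -0.2738, 0.0937]
eef_rot: [0.737, 0.676, 0.0, 0.0]
ft_force: [-1.1, -0.3, 0.6]
width: 0.0321
grip_force: 0.0
```

Call:
{"api": "carry_out", "payload": {"moves": [[0,0,0,0,0,0],[0,0,0,0,0,0],[0,0,0,0,0,0],[0,0,0,0,0,0],[0,0,0,0,0,0],[0,0,0,0,0,0]], "fingers": 0, "force": 15}}

```text
time: 4.15
ee_pos: [0.5113, -0.2738, 0.0936]
eef_rot: [0.737, 0.676, 0.0, 0.0]
ft_force: [-0.1, 0.3, 4.3]
width: 0.0101
grip_force: 15.0
```

Call:
{"api": "carry_out", "payload": {"moves": [[0,0,-0.3,0,0,0],[0,0,-0.5,0,0,0],[0,0,-0.8,0,0,0],[0,0,-0.8,0,0,0],[0,0,-0.8,0,0,0],[0,0,-0.8,0,0,0],[0,0,0,0,0,0],[0,0,0,0,0,0]]}}

```text
time: 5.15
ee_pos: [0.5108, -0.2736, 0.253]
eef_rot: [0.737, 0.676, -0.0, -0.0]
ft_force: [-0.0, -0.8, -1.8]
width: 0.0099
grip_force: 15.0
```

Run:
```python
from h import *
from bench import read_state
s=read_state();print(s['ee_pos'],s['ft_force'],s['grip_force'],s['width'])
T=panel(.018,.061,.18);print(T);togo(s,T,down(YAW,22)); togo(s,T,down(-5))
```

```text
[ 0.51080171 -0.27358079  0.25295679] [-0.01018701 -0.84352886 -1.7843606 ] 14.999916414963081 0.009900129738747706
[0.49273174 0.24088343 0.20763601]
turn(tool units) [-2.75  0.2  -1.03] shift now-axes [12.77 -1.56  1.14] shift new-axes [12.87 -0.14  1.17]
turn(tool units) [-0. -0.  0.] shift now-axes [12.77 -1.56  1.14] shift new-axes [12.77 -1.57  1.13]
```

Call:
{"api": "carry_out", "payload": {"moves": [[0.4,-0.05,0,0,0,0],[0.8,-0.1,0,0,0,0],[0.8,-0.1,0,0,0,0],[0.8,-0.1,0,0,0,0],[0.8,-0.1,0,0,0,0],[0.8,-0.1,0,0,0,0],[0.8,-0.1,0,0,0,0],[0.8,-0.1,0,0,0,0],[0.8,-0.1,0,0,0,0],[0.8,-0.1,0,0,0,0],[0.8,-0.1,0,0,0,0],[0.8,-0.1,0,0,0,0],[0.8,-0.1,0,0,0,0],[0.8,-0.1,0,0,0,0],[0.8,-0.1,0,0,0,0],[0.8,-0.1,0,0,0,0],[0.4,-0.05,0,0,0,0],[0,0,0,-0.9,0.07,-0.34],[0,0,0,-0.9,0.07,-0.34],[0,0,0,-0.95,0.06,-0.35]]}}

```text
time: 7.65
ee_pos: [0.4914, 0.2419, 0.2531]
eef_rot: [0.673, 0.714, 0.14, 0.132]
ft_force: [0.4, 0.1, -1.1]
width: 0.0097
grip_force: 15.0
```

Call:
{"api": "carry_out", "payload": {"moves": [[0,0,0,0,0,0],[0,0,0,0,0,0]]}}

```text
time: 7.9
ee_pos: [0.4921, 0.2414, 0.2537]
eef_rot: [0.674, 0.714, 0.138, 0.131]
ft_force: [-0.3, -0.7, -1.1]
width: 0.0097
grip_force: 15.0
```

Run:
```python
from h import *
from bench import read_state,viewer
s=read_state();print(s['ee_pos'],s['ft_force'],s['grip_force'],s['width'])
for z in(.11,.0866): togo(s,panel(.008,.061,z),down(YAW,22))
c=viewer.camera('scene');P=cloud(c);pickle.dump(c,open('pics/s2.pkl','wb'))
cv2.imwrite('pics/s2.png',cv2.resize(c['pixels'][95:205,280:430],(750,550),interpolation=3)[:,:,::-1])
# refine panel face by scene cloud, fixed tilt/yaw: panel x coordinate of points
def fr(P): 
    q=(P-O)@down(YAW,22); return q[...,1],q[...,0],-q[...,2]
for nm in('pics/scene0.pkl',):
    c=pickle.load(open(nm,'rb'));x,y,z=fr(cloud(c));ok=c['range_z']>.1
    for a,b in((-.095,-.04),(-.03,.005),(.02,.1)):
        m=ok&(y>a)&(y<b)&(z>.02)&(z<.055)&(abs(x)<.015);print(a,m.sum(),np.median(x[m]).round(4))
    m=ok&(abs(x)<.008)&(z>.02)&(z<.055);print('y ext',np.percentile(y[m],[.5,99.5]))
    m=ok&(abs(x)<.006)&(abs(y)<.1);print('z ext',np.percentile(z[m],[2,98]))
```

```text
[0.49212352 0.24142543 0.25367624] [-0.31176556 -0.69936043 -1.06027035] 14.99984013964422 0.009689372035028601
turn(tool units) [-0.01  0.01 -0.02] shift now-axes [-0.01 -0.67  2.82] shift new-axes [-0.01 -0.67  2.82]
turn(tool units) [-0.01  0.01 -0.02] shift now-axes [-0.01 -0.66  3.41] shift new-axes [-0.01 -0.67  3.41]
-0.095 91 0.0015
-0.03 54 0.0014
0.02 112 0.002
y ext [-0.49574653  1.34478352]
z ext [-0.85136589  0.06244171]
```

View pics/s2.png

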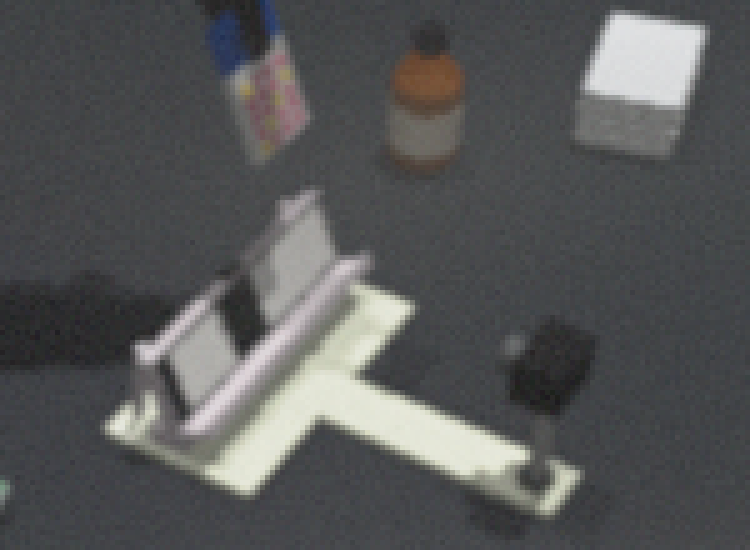

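The wrist carries the cartridge at (265,90) in the crop, tilted parallel to the panel and above the wide window. I descend in front of the face.

Call:
{"api": "carry_out", "payload": {"moves": [[0,-0.27,0,0,0,0],[0,-0.26,0,0,0,0],[0,0,0.5,0,0,0],[0,0,0.5,0,0,0],[0,0,0.5,0,0,0],[0,0,0.5,0,0,0],[0,0,0.5,0,0,0],[0,0,0.4,0,0,0],[0,0,0.2,0,0,0],[0,0,0.2,0,0,0],[0,0,0,0,0,0],[0,0,0,0,0,0]]}}

```text
time: 9.45
ee_pos: [0.5217, 0.2438, 0.1235]
eef_rot: [0.673, 0.714, 0.139, 0.131]
ft_force: [0.0, 0.5, -0.9]
width: 0.0098
grip_force: 15.0
```

Run:
```python
from h import *
from bench import read_state,viewer
s=read_state();print(s['ee_pos'],s['ft_force'])
togo(s,panel(.005,.061,.0856),down(YAW,22))
c=viewer.camera('scene');ok=c['range_z']>.1
q=(cloud(c)-O)@down(YAW,22);x,y,z=q[...,1],q[...,0],-q[...,2]
m=ok&(y>.02)&(y<.1)&(z>.065)&(z<.08)&(abs(x)<.04);print('front face x',np.median(x[m]),'should be cmd+5; y ext',np.percentile(y[m],[3,97]),m.sum())
```

```text
[0.5216774  0.24382882 0.12351123] [ 0.00886041  0.48912244 -0.8705759 ]
turn(tool units) [ 0.01  0.   -0.  ] shift now-axes [-0.03 -0.21  0.14] shift new-axes [-0.03 -0.21  0.14]
front face x 0.014983622682311777 should be cmd+5; y ext [0.02589498 0.09178987] 43
```

Call:
{"api": "carry_out", "payload": {"moves": [[-0.03,-0.05,0,0,0,0],[0,-0.03,0,0,0,0],[0,0,0,0,0,0],[0,0,0,0,0,0]]}}

```text
time: 10.0
ee_pos: [0.5188, 0.2423, 0.1219]
eef_rot: [0.673, 0.714, 0.139, 0.131]
ft_force: [-0.1, -0.2, -1.1]
width: 0.0099
grip_force: 15.0
```

Call:
{"api": "carry_out", "payload": {"moves": [[0,-0.03,0,0,0,0],[0,0,0,0,0,0],[0,0,0,0,0,0]]}}

```text
time: 10.38
ee_pos: [0.5178, 0.2422, 0.1215]
eef_rot: [0.673, 0.714, 0.139, 0.131]
ft_force: [1.4, -0.5, -0.4]
width: 0.0099
grip_force: 15.0
```

Call:
{"api": "carry_out", "payload": {"moves": [[0,-0.03,0,0,0,0],[0,0,0,0,0,0],[0,0,0,0,0,0]]}}

```text
time: 10.75
ee_pos: [0.5175, 0.2422, 0.1216]
eef_rot: [0.673, 0.714, 0.14, 0.132]
ft_force: [5.6, 0.9, -1.0]
width: 0.0103
grip_force: 15.0
```

Contact with the face. I ease off slightly and go down to the ledge.

Call:
{"api": "carry_out", "payload": {"moves": [[0,0.03,0.05,0,0,0],[0,0,0.03,0,0,0],[0,0,0,0,0,0],[0,0,0,0,0,0]]}}

```text
time: 11.25
ee_pos: [0.519, 0.2423, 0.1184]
eef_rot: [0.673, 0.714, 0.139, 0.131]
ft_force: [3.4, 0.4, -1.6]
width: 0.0102
grip_force: 15.0
```

Call:
{"api": "carry_out", "payload": {"moves": [[0,0,0.03,0,0,0],[0,0,0,0,0,0],[0,0,0,0,0,0]]}}

```text
time: 11.62
ee_pos: [0.5194, 0.2424, 0.1173]
eef_rot: [0.673, 0.714, 0.139, 0.131]
ft_force: [4.6, 0.4, 0.5]
width: 0.0101
grip_force: 15.0
```

Call:
{"api": "carry_out", "payload": {"moves": [[0,0,0.03,0,0,0],[0,0,0,0,0,0],[0,0,0,0,0,0]]}}

```text
time: 12.0
ee_pos: [0.5199, 0.2424, 0.1162]
eef_rot: [0.673, 0.714, 0.139, 0.131]
ft_force: [4.4, 0.4, 0.3]
width: 0.0101
grip_force: 15.0
```

Call:
{"api": "carry_out", "payload": {"moves": [[0,0,0.04,0,0,0],[0,0,0,0,0,0],[0,0,0,0,0,0]]}}

```text
time: 12.38
ee_pos: [0.5203, 0.2425, 0.1151]
eef_rot: [0.673, 0.714, 0.139, 0.131]
ft_force: [-0.3, -2.2, 7.3]
width: 0.0098
grip_force: 15.0
```

Call:
{"api": "carry_out", "payload": {"moves": [[0,0,0.03,0,0,0],[0,0,0,0,0,0],[0,0,0,0,0,0]]}}

```text
time: 12.75
ee_pos: [0.5207, 0.2427, 0.1144]
eef_rot: [0.673, 0.714, 0.139, 0.132]
ft_force: [-6.3, -1.9, 14.8]
width: 0.0098
grip_force: 15.0
```

Call:
{"api": "carry_out", "payload": {"moves": [[0,0,-0.05,0,0,0],[0,0,0,0,0,0]]}}

```text
time: 13.0
ee_pos: [0.5201, 0.2423, 0.1156]
eef_rot: [0.673, 0.714, 0.139, 0.131]
ft_force: [2.8, -0.1, 4.0]
width: 0.0097
grip_force: 15.0
```

Call:
{"api": "carry_out", "payload": {"moves": [[0,0,0,0,0,0],[0,0,0,0,0,0],[0,0,0,0,0,0],[0,0,0,0,0,0]], "fingers": 28}}

```text
time: 13.5
ee_pos: [0.5198, 0.2423, 0.1152]
eef_rot: [0.673, 0.714, 0.139, 0.131]
ft_force: [0.5, -0.8, -0.9]
width: 0.0274
grip_force: 0.0
```

Run:
```python
from h import *
from bench import read_state,viewer
s=read_state();print(s['time'],s['ee_pos'],s['ft_force'],s['width'],s['grip_force'])
c=viewer.camera('scene')
cv2.imwrite('pics/s3.png',cv2.resize(c['pixels'][95:205,280:430],(750,550),interpolation=3)[:,:,::-1])
```

```text
13.5 [0.51978421 0.2422809  0.11520565] [ 0.52718726 -0.82894178 -0.85577519] 0.027380652843038405 0.0
```

View pics/s3.png

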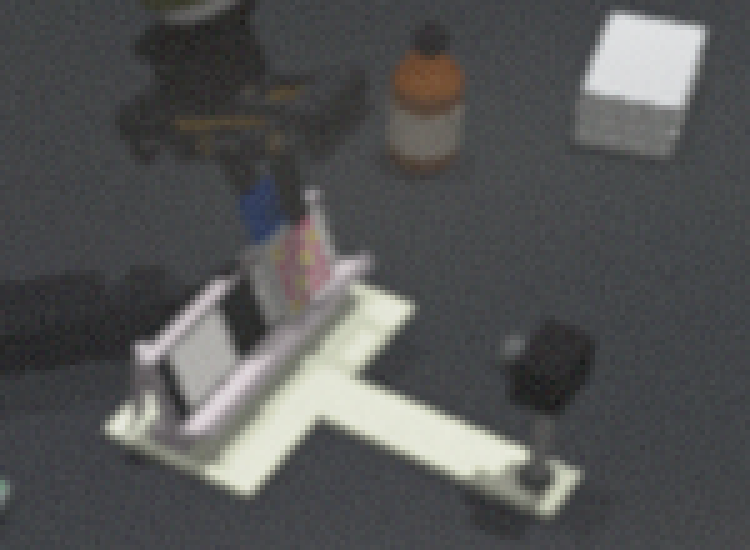

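The cartridge stands flat on the panel at the wide window, around (290,260) in the crop. I retreat along the slope, then go for the chart.

Call:
{"api": "carry_out", "payload": {"moves": [[0,0,-0.2,0,0,0],[0,0,-0.4,0,0,0],[0,0,-0.6,0,0,0],[0,0,-0.9,0,0,0],[0,0,-0.9,0,0,0],[0,0,-0.4,0,0,0],[0,0,0,0,0,0]]}}

```text
time: 14.42
ee_pos: [0.4692, 0.2398, 0.2431]
eef_rot: [0.673, 0.714, 0.14, 0.132]
ft_force: [0.1, 0.0, -0.4]
width: 0.0279
grip_force: 0.0
```

Run:
```python
from h import *
from bench import read_state,viewer
s=read_state();print(s['time'],s['ee_pos'])
togo(s,[.4608,-.2697,.16],down(-5))
c=viewer.camera('scene');ok=c['range_z']>.1
q=(cloud(c)-O)@down(YAW,22);x,y,z=q[...,1],q[...,0],-q[...,2]
m=ok&(y>0)&(y<.13)&(z>.065)&(z<.12)&(abs(x)<.04);print('front x',np.median(x[m]),'y ext',np.percentile(y[m],[2,98]),'z',np.percentile(z[m],[2,98]),m.sum())
```

```text
14.425 [0.46921328 0.23983052 0.2431018 ]
turn(tool units) [ 2.77 -0.2   1.03] shift now-axes [-12.7   -1.68   1.56] shift new-axes [-12.71   0.9    2.08]
front x 0.010155318848357365 y ext [0.02237234 0.0904294 ] z [0.06547202 0.10839018] 161
```

Call:
{"api": "carry_out", "payload": {"moves": [[0,0,0,0.92,-0.07,0.34],[0,0,0,0.92,-0.07,0.34],[0,0,0,0.93,-0.06,0.35],[-0.4,0.03,0,0,0,0],[-0.82,0.06,0,0,0,0],[-0.82,0.06,0,0,0,0],[-0.82,0.06,0,0,0,0],[-0.82,0.06,0,0,0,0],[-0.82,0.06,0,0,0,0],[-0.82,0.06,0,0,0,0],[-0.82,0.06,0,0,0,0],[-0.82,0.06,0,0,0,0],[-0.82,0.06,0,0,0,0],[-0.82,0.06,0,0,0,0],[-0.82,0.06,0,0,0,0],[-0.82,0.06,0,0,0,0],[-0.82,0.06,0,0,0,0],[-0.82,0.06,0,0,0,0],[-0.82,0.06,0,0,0,0]]}}

```text
time: 16.85
ee_pos: [0.4615, -0.271, 0.2398]
eef_rot: [0.737, 0.676, -0.001, -0.002]
ft_force: [0.8, 0.1, 0.1]
width: 0.0279
grip_force: 0.0
```

Call:
{"api": "carry_out", "payload": {"moves": [[0,0,0.5,0,0,0],[0,0,0.5,0,0,0],[0,0,0.5,0,0,0],[0,0,0.5,0,0,0],[0,0,0,0,0,0],[0,0,0,0,0,0]], "fingers": 32}}

```text
time: 17.6
ee_pos: [0.4618, -0.27, 0.1615]
eef_rot: [0.737, 0.676, -0.001, -0.001]
ft_force: [-0.4, -0.7, -0.9]
width: 0.0316
grip_force: 0.0
```

Run:
```python
from h import *
from bench import read_state,viewer
s=read_state();print(s['time'],s['ee_pos'],s['ft_force'])
togo(s,[.4612,-.2697,.093],down(-5))
```

```text
17.6 [ 0.46177172 -0.26998826  0.16152894] [-0.44260155 -0.6563522  -0.94200149]
turn(tool units) [-0.02 -0.    0.  ] shift now-axes [ 0.01 -0.01  1.71] shift new-axes [ 0.01 -0.01  1.71]
```

Call:
{"api": "carry_out", "payload": {"moves": [[0,-0.01,0.43,0,0,0],[0,0,0.43,0,0,0],[0,0,0.43,0,0,0],[0,0,0.42,0,0,0],[0,0,0,0,0,0],[0,0,0,0,0,0]]}}

```text
time: 18.35
ee_pos: [0.4614, -0.27, 0.0934]
eef_rot: [0.737, 0.676, -0.001, -0.001]
ft_force: [-0.5, 0.2, -0.5]
width: 0.0319
grip_force: 0.0
```

Call:
{"api": "carry_out", "payload": {"moves": [[0,0,0,0,0,0],[0,0,0,0,0,0],[0,0,0,0,0,0],[0,0,0,0,0,0],[0,0,0,0,0,0],[0,0,0,0,0,0]], "fingers": 0, "force": 15}}

```text
time: 19.1
ee_pos: [0.4612, -0.27, 0.0933]
eef_rot: [0.737, 0.676, -0.001, -0.001]
ft_force: [-0.2, 0.0, 4.3]
width: 0.0079
grip_force: 15.0
```

Call:
{"api": "carry_out", "payload": {"moves": [[0,0,-0.3,0,0,0],[0,0,-0.5,0,0,0],[0,0,-0.8,0,0,0],[0,0,-0.8,0,0,0],[0,0,-0.8,0,0,0],[0,0,-0.8,0,0,0],[0,0,0,0,0,0],[0,0,0,0,0,0]]}}

```text
time: 20.1
ee_pos: [0.4612, -0.2698, 0.2527]
eef_rot: [0.737, 0.676, -0.001, -0.001]
ft_force: [-0.4, 0.1, -0.9]
width: 0.008
grip_force: 15.0
```

Run:
```python
from h import *
from bench import read_state
s=read_state();print(s['time'],s['ee_pos'],s['grip_force'],s['width'])
T=panel(.034,-.067,.18+.04);togo(s,T,down(-5)); togo(s,T,down(YAW,22))
```

```text
20.1 [ 0.46119152 -0.26975508  0.25274041] 14.99985390168149 0.008014547705910738
turn(tool units) [-0.02 -0.    0.  ] shift now-axes [9.62 0.14 0.05] shift new-axes [9.62 0.14 0.05]
turn(tool units) [-2.77  0.2  -1.04] shift now-axes [9.62 0.14 0.05] shift new-axes [9.5  1.41 0.62]
```

Call:
{"api": "carry_out", "payload": {"moves": [[0.4,0.01,0,0,0,0],[0.8,0.01,0,0,0,0],[0.8,0.01,0,0,0,0],[0.8,0.01,0,0,0,0],[0.8,0.01,0,0,0,0],[0.8,0.01,0,0,0,0],[0.8,0.01,0,0,0,0],[0.8,0.01,0,0,0,0],[0.8,0.01,0,0,0,0],[0.8,0.01,0,0,0,0],[0.8,0.01,0,0,0,0],[0.8,0.01,0,0,0,0],[0.42,0.01,0,0,0,0],[0,0,0,-0.92,0.07,-0.35],[0,0,0,-0.92,0.07,-0.35],[0,0,0,-0.93,0.06,-0.34],[0,0,0,0,0,0],[0,0,0,0,0,0]]}}

```text
time: 22.35
ee_pos: [0.5001, 0.1134, 0.2531]
eef_rot: [0.673, 0.714, 0.139, 0.13]
ft_force: [0.1, 0.8, -0.9]
width: 0.0075
grip_force: 15.0
```

Run:
```python
from h import *
from bench import read_state
s=read_state();print(s['time'],s['ee_pos'],s['ft_force'])
togo(s,panel(.014,-.067,.0885),down(YAW,22))
```

```text
22.35 [0.5001212  0.1134151  0.25311691] [ 0.14433264  0.80290125 -0.91857467]
turn(tool units) [-0.01 -0.   -0.  ] shift now-axes [-0.01 -0.52  3.34] shift new-axes [-0.01 -0.52  3.34]
```

Call:
{"api": "carry_out", "payload": {"moves": [[0,-0.26,0,0,0,0],[0,-0.26,0,0,0,0],[0,0,0.5,0,0,0],[0,0,0.5,0,0,0],[0,0,0.5,0,0,0],[0,0,0.5,0,0,0],[0,0,0.5,0,0,0],[0,0,0.44,0,0,0],[0,0,0.2,0,0,0],[0,0,0.2,0,0,0],[0,0,0,0,0,0],[0,-0.06,0,0,0,0],[0,-0.05,0,0,0,0],[0,0,0,0,0,0],[0,0,0,0,0,0]]}}

```text
time: 24.22
ee_pos: [0.527, 0.1145, 0.1199]
eef_rot: [0.673, 0.714, 0.139, 0.131]
ft_force: [0.1, -0.2, -0.2]
width: 0.0076
grip_force: 15.0
```

Call:
{"api": "carry_out", "payload": {"moves": [[0,-0.03,0,0,0,0],[0,0,0,0,0,0],[0,0,0,0,0,0]]}}

```text
time: 24.6
ee_pos: [0.5258, 0.1145, 0.1193]
eef_rot: [0.673, 0.714, 0.139, 0.131]
ft_force: [-0.3, 0.4, -0.7]
width: 0.008
grip_force: 15.0
```

Call:
{"api": "carry_out", "payload": {"moves": [[0,-0.03,0,0,0,0],[0,0,0,0,0,0],[0,0,0,0,0,0]]}}

```text
time: 24.98
ee_pos: [0.5252, 0.1145, 0.1192]
eef_rot: [0.673, 0.714, 0.14, 0.131]
ft_force: [3.1, 0.9, 0.0]
width: 0.0079
grip_force: 15.0
```

Face contact. Now down to the ledge.

Call:
{"api": "carry_out", "payload": {"moves": [[0,0.02,0.05,0,0,0],[0,0,0.03,0,0,0],[0,0,0,0,0,0],[0,0,0,0,0,0]]}}

```text
time: 25.48
ee_pos: [0.5266, 0.1146, 0.116]
eef_rot: [0.673, 0.714, 0.139, 0.131]
ft_force: [1.7, -0.0, -0.2]
width: 0.0079
grip_force: 15.0
```

Call:
{"api": "carry_out", "payload": {"moves": [[0,0,0.03,0,0,0],[0,0,0,0,0,0],[0,0,0,0,0,0]]}}

```text
time: 25.85
ee_pos: [0.527, 0.1145, 0.115]
eef_rot: [0.673, 0.714, 0.139, 0.131]
ft_force: [1.5, 0.0, -0.8]
width: 0.0078
grip_force: 15.0
```

Call:
{"api": "carry_out", "payload": {"moves": [[0,0,0.03,0,0,0],[0,0,0,0,0,0],[0,0,0,0,0,0]]}}

```text
time: 26.22
ee_pos: [0.5277, 0.1146, 0.1146]
eef_rot: [0.673, 0.714, 0.139, 0.132]
ft_force: [-7.2, -1.5, 12.0]
width: 0.0079
grip_force: 15.0
```

Ledge contact, so I ease off and release.

Call:
{"api": "carry_out", "payload": {"moves": [[0,0,-0.04,0,0,0],[0,0,0,0,0,0]]}}

```text
time: 26.48
ee_pos: [0.5269, 0.1145, 0.1154]
eef_rot: [0.673, 0.714, 0.139, 0.131]
ft_force: [0.6, 0.3, -0.7]
width: 0.0081
grip_force: 15.0
```

Call:
{"api": "carry_out", "payload": {"moves": [[0,0,0,0,0,0],[0,0,0,0,0,0],[0,0,0,0,0,0],[0,0,0,0,0,0]], "fingers": 28}}

```text
time: 26.98
ee_pos: [0.5269, 0.1145, 0.1154]
eef_rot: [0.673, 0.714, 0.139, 0.131]
ft_force: [-0.2, 0.5, -0.5]
width: 0.0274
grip_force: 0.0
```

Call:
{"api": "carry_out", "payload": {"moves": [[0,0,-0.2,0,0,0],[0,0,-0.4,0,0,0],[0,0,-0.6,0,0,0],[0,0,-0.9,0,0,0],[0,0,-0.9,0,0,0],[0,0,-0.4,0,0,0],[0,0,0,0,0,0]]}}

```text
time: 27.85
ee_pos: [0.4763, 0.1119, 0.243]
eef_rot: [0.673, 0.714, 0.14, 0.133]
ft_force: [0.5, -0.1, -1.2]
width: 0.0282
grip_force: 0.0
```

Run:
```python
from h import *
from bench import read_state,viewer
s=read_state();print(s['time'],s['ee_pos'])
togo(s,[.460,-.0765,.12],down(-5))
c=viewer.camera('scene');ok=c['range_z']>.1
q=(cloud(c)-O)@down(YAW,22);x,y,z=q[...,1],q[...,0],-q[...,2]
for a,b in((0,.13),(-.12,-.01)):
    m=ok&(y>a)&(y<b)&(z>.066)&(z<.12)&(abs(x)<.04);print('x',np.median(x[m]),'y',np.percentile(y[m],[2,98]),'z',np.percentile(z[m],[2,98]),m.sum())
    for lo,hi in((.02,.05),(.07,.1)):
        k=ok&(abs(y-(.061 if a==0 else -.067))<.02)&(z>lo)&(z<hi)&(abs(x)<.03);print('  x at',lo,np.median(x[k]))
cv2.imwrite('pics/s4.png',cv2.resize(c['pixels'][95:205,280:430],(750,550),interpolation=3)[:,:,::-1])
```

```text
27.85 [0.47631572 0.11185727 0.24302024]
turn(tool units) [ 2.77 -0.2   1.04] shift now-axes [-4.67 -1.8   2.59] shift new-axes [-4.73  0.    3.08]
x 0.010372237720342094 y [0.02364994 0.09183623] z [0.06777323 0.10778861] 152
  x at 0.02 0.011562755904685501
  x at 0.07 0.011054391658108308
x 0.0095789832185191 y [-0.0975273  -0.04251405] z [0.06672729 0.1083291 ] 137
  x at 0.02 0.009914372309768278
  x at 0.07 0.01060438432117682
```

View pics/s4.png

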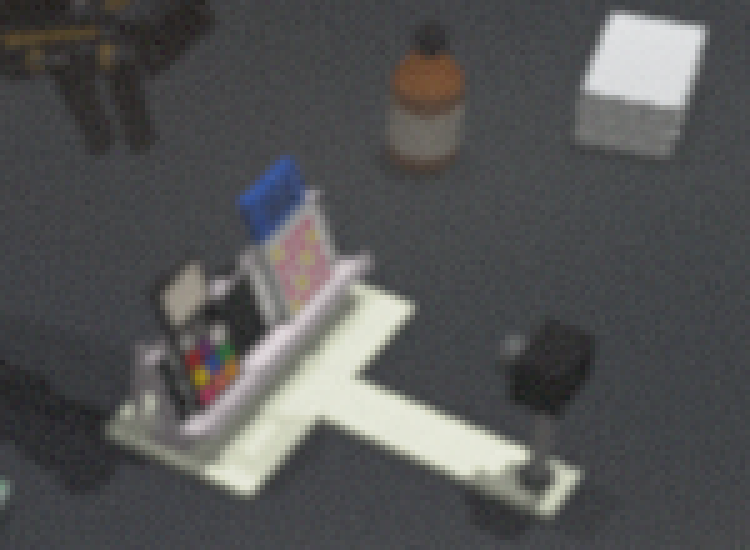

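Both parts stand flat: the chart at (205,350) in the crop with swatches towards the camera, and the cartridge at (290,250). I go to the release with the fingers closed.

Call:
{"api": "carry_out", "payload": {"moves": [[0,0,0,0.92,-0.07,0.34],[0,0,0,0.92,-0.07,0.35],[0,0,0,0.93,-0.06,0.35],[-0.6,0,0,0,0,0],[-0.7,0,0,0,0,0],[-0.7,0,0,0,0,0],[-0.7,0,0,0,0,0],[-0.7,0,0.5,0,0,0],[-0.7,0,0.5,0,0,0],[-0.63,0,0.5,0,0,0],[0,0,0.7,0,0,0],[0,0,0.7,0,0,0],[0,0,0.4,0,0,0],[0,0,0,0,0,0],[0,0,0,0,0,0]], "fingers": 0}}

```text
time: 29.78
ee_pos: [0.4597, -0.0768, 0.1101]
eef_rot: [0.737, 0.676, -0.0, -0.001]
ft_force: [0.3, -0.7, 0.2]
width: 0.0006
grip_force: 0.0
```

Run:
```python
from h import *
from bench import read_state
s=read_state();print(s['time'],s['ee_pos'],s['ft_force'],s['width'])
togo(s,[.460,-.0765,.068],down(-5))
```

```text
29.775 [ 0.45966107 -0.07680095  0.11011986] [ 0.25049414 -0.66154958  0.1857029 ] 0.0005869985080248409
turn(tool units) [-0.01 -0.   -0.  ] shift now-axes [0.01 0.01 1.05] shift new-axes [0.01 0.01 1.05]
```

Call:
{"api": "carry_out", "payload": {"moves": [[0,0,0.4,0,0,0],[0,0,0.4,0,0,0],[0,0,0.25,0,0,0],[0,0,0.15,0,0,0],[0,0,0.1,0,0,0],[0,0,0.05,0,0,0],[0,0,0,0,0,0],[0,0,0,0,0,0]]}}

```text
time: 30.78
ee_pos: [0.4585, -0.0768, 0.0563]
eef_rot: [0.737, 0.675, -0.002, -0.001]
ft_force: [-9.6, 0.8, 20.5]
width: 0.0003
grip_force: 10.1
```

Call:
{"api": "carry_out", "payload": {"moves": [[0,0,0.04,0,0,0],[0,0,0,0,0,0],[0,0,0,0,0,0]]}}

```text
time: 31.15
ee_pos: [0.4586, -0.0768, 0.056]
eef_rot: [0.737, 0.675, -0.002, -0.001]
ft_force: [-18.4, 2.9, 42.0]
width: 0.0003
grip_force: 21.1
```

The force is well above the spring's 8 N at z = 0.056, so the plunger is on its stop. I retract.

Call:
{"api": "carry_out", "payload": {"moves": [[0,0,-0.1,0,0,0],[0,0,-0.2,0,0,0],[0,0,-0.4,0,0,0],[0,0,-0.7,0,0,0],[0,0,-0.8,0,0,0],[0,0,-0.8,0,0,0],[0,0,0,0,0,0],[0,0,0,0,0,0],[0,0,0,0,0,0],[0,0,0,0,0,0]]}}

```text
time: 32.4
ee_pos: [0.4589, -0.0768, 0.1733]
eef_rot: [0.737, 0.676, -0.001, -0.002]
ft_force: [-0.3, 0.1, -0.9]
width: 0.0002
grip_force: 0.0
```

Run:
```python
from h import *
from bench import viewer,r,read_state
c=viewer.camera('scene');P=cloud(c);hsv=cv2.cvtColor(c['pixels'],cv2.COLOR_RGB2HSV).astype(int)
m=((hsv[...,0]<8)|(hsv[...,0]>172))&(hsv[...,1]>150)&(abs(P[...,0]-.46)<.03)&(abs(P[...,1]+.0765)<.03)
print('red top z',np.percentile(P[m][:,2],95))
q=(P-O)@down(YAW,22);x,y,z=q[...,1],q[...,0],-q[...,2]
for a,b in((0,.13),(-.12,-.01)):
    k=(c['range_z']>.1)&(y>a)&(y<b)&(z>.066)&(z<.12)&(abs(x)<.04);print(np.median(x[k]),np.percentile(y[k],[2,98]))
print(read_state()['time'],r.close_job())
```

```text
red top z 0.05452011209074059
0.010303095094484812 [0.02481195 0.09102865]
0.009177671306298919 [-0.09827396 -0.04216014]
the job is handed in; nothing more can be done
32.45 None
```

Job handed in at 32.5 s (the hand-in returned no verdict): camera checks show the cartridge and chart flat on the panel near the middle of their windows, and the plunger went down to its stop and came back up.

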